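# Pulse the spice grinder with its bayonet lid and hold it

## Task

Give the spice grinder a pulse: pick up its lid, set it into the collar with the lid's two white pointers at the two white dots so that it drops right home, then twist it clockwise (seen from above) half-way, until the pointers stand at the two orange bars. Do not turn it on into the lock click, and do not let go: the lid springs back when released, so finish while you are still holding it at the orange bars. Leave the jars and cups where they stand.

Things in the scene. Friction and masses are not known exactly. Their poses are not given: they have to be found in the camera images.
- spice_grinder: cordless spice grinder that cannot shift on the table (suction foot): upright steel cylinder 114 mm in diameter with a round black collar (95 mm outside, bore 75 mm) open at the top, rim 124 mm above the table. Origin on its axis at table height, z up; the collar's two entry slots for the lid's lugs lie at its +x and -x
- grinder_mouth (a point): centre of the collar's mouth, on the axis at rim height (124 mm above the table); axes as the grinder's. Under the 6.5 mm thick lip of the collar runs a groove in which the lid's lugs turn clockwise from the slots
- slot_dot (a point): white dot on the grinder's black shoulder at the +x slot, 52 mm from the axis, 105 mm up (an equal one at -x). The slots are 16 mm wide with chamfered mouths. Thin white lines 90 degrees clockwise (seen from above) of the dots mark the lock position
- orange_bar (a point): orange bar on the shoulder, the pulse position: 45 degrees clockwise (seen from above) of the +x dot, 52 mm from the axis, 105 mm up (an equal one opposite, 45 degrees clockwise of the -x dot)
- lid_grip (a point): the lid (about 90 to 180 g), which stands upright, plug down, on the table at the start: this point is the centre of its smoked hand grip, on its axis, 44.5 mm above the lid's underside. Grip: 62 mm along the lid's x, two flats 46 mm apart facing +y and -y, 46 mm tall, its foot on the flange 23 mm below this point. z up. Lid home: this point 31 mm above the collar's rim
- lid_plug (a point): centre of the lid's underside, the foot of its round plug: 72 mm in diameter, 13.5 mm tall, foot chamfered, 1.5 mm clearance all round in the collar. Two lugs on the plug at the lid's +x and -x, 12 to 13 mm wide, out to 41.5 mm from the axis, 0.5 to 5.5 mm above the underside. The lid fits either way round. Home: 13.5 mm below the rim
- lid_pointer (a point): tip of the white pointer at the lid's +x, 42 mm from the axis on top of the flange, above a lug (an equal one at -x; a white line on top of the grip runs between them). Flange: black disc 90 mm in diameter, underside 13.5 mm and top 21.5 mm above the lid's underside; it lies on the rim when the lid is home
- switch_ring (a joint): turn (rad) of the spring-loaded ring in the grinder's groove, 0 at rest, pushed by the lid's lugs: the lid's clockwise turn from the slots less about 0.06, so 0.73 at the orange bars. It pushes back with 0.1 to 0.2 N m and returns a released lid. Spring catches begin to resist the lugs at a lid turn of about 1.05 and click behind them at 1.57 (lock)
- pepper_jar: bystander: small spice jar with a dark cap, 41 x 41 x 105 mm, origin at its foot
- clay_cup: bystander: brown clay cup with a handle, 68 x 100 x 78 mm, origin at its foot
- red_lid_jar: bystander: glass jar with a red lid, 60 x 61 x 86 mm, origin at its foot
Things that resemble listed ones, but are neither listed nor needed, are in the scene too. Leave any green look-alike of the part that bears lid_grip alone.

How it is judged:
On the way:
1. the lid is home in the collar, not yet twisted to the pulse position (horizontal distance between lid_grip and grinder_mouth below 0.004 m and z of lid_grip in the frame of spice_grinder below 0.1575 m and value of joint switch_ring below 0.45 rad), for 0.1 s.
At the end, for the whole second after the job is handed in: the lid sits home in the collar (within 4 mm of its axis, 2.5 mm of full depth, upright within 0.06 rad), its lugs press the switch ring, its pointers stand at the orange bars (45 degrees from the slots, within 10 degrees) and are still, and the fingers hold it there (horizontal distance between lid_grip and grinder_mouth below 0.004 m and z of lid_grip in the frame of spice_grinder below 0.1575 m and angle between lid_grip's own z axis and vertical below 0.06 rad and angle between the x axis of lid_grip and the x axis of spice_grinder, either way round between 0.61 and 0.96 rad and value of joint switch_ring between 0.5 and 0.95 rad and velocity of joint switch_ring between -0.1 and 0.1 rad/s and contact force between the fingers and grinder_lid above 1 N); the arm keeps its last pose, push and grip.
It fails at once if the lid is turned into the lock click (switch ring past 1.09 rad) (value of joint switch_ring above 1.09 rad).
It fails at once if a bystander is shifted by more than 20 mm (distance of any of pepper_jar, clay_cup, red_lid_jar from where it was at the start of the episode above 0.02 m).
It also fails if it takes over 42 s, if anything falls off the work surface, if the arm or the gripper's body presses on something with over 40 N, if the wrist force passes 120 N, or if a joint passes its speed limit or range.

## Robot

A 7-joint arm with a two-finger parallel gripper is mounted at the origin on a cart in front of the work surface, level with it; the furniture and walls round the work are solid. World frame = base frame: x ahead of the robot, y to its left, z up, the work surface at z = 0. Lengths are in m, angles in rad, forces in N, time in s.
With the tool pointing down it reaches from about 0.4 to 0.85 m from the base axis. Payload 4.5 kg.
Tool frame: the origin (TCP) lies at the centre of the arm's flange, where the gripper is bolted on; the fingertips stand 166 mm ahead of it and the grasp point (between the pads) lies 147 mm ahead of it (r.grip_depth is the distance from the TCP to the grasp point, in m); z points along the fingers, y is the line along which they close (so a half turn about z gives the same grasp; the last joint's range is limited). The gripper opens to 88 mm and grips with 3 to 60 N. Pads are 18 mm wide; open, the fingers measure 123 mm over their backs; the gripper's body (75 mm by 187 mm) begins 45 mm behind the grasp point.
Start: joints at [-1.185, 0.689, -0.195, 1.565, 0.157, 0.902, -0.215], TCP at [0.215, 0.587, 0.405] pointing down, gripper open.
Joint ranges: [-3.01, 3.01], [-0.46, 2.08], [-1.47, 1.51], [0.13, 2.56], [-1, 4.14], [0.04, 2.09], [-2.66, 2.66]. Speed limits (rad/s): [2.57, 2.57, 3.14, 3.14, 3.14, 3.14, 3.14].

## Interface

Orientations are given as a unit quaternion [x, y, z, w].
In Python, from plant import status, cams, r, finder gives the robot as it stands.
- The arm moves only by the tool play_rows, never from a script. Its argument "rows" is a list of rows, each a list of 7 numbers: the opening in per cent of the stroke, from 0 (shut) to 100 (fully open), then the shift along the tool's x, y, z in m, then the turn, a rotation vector about the tool's x, y, z in degrees. A call has 1 to 8 rows; each row shifts and turns the commanded pose from where the row before left it, along the tool's axes as they then stand; what a row does not reach is not made up. A row lasts 1/8 s, in which the tool goes at most 62.5 mm and 10.7 degrees, less where a joint would pass 70% of its speed; a pose out of reach is approached as far as the arm can. A call with a gripper value outside its range is refused whole. The fingers move at their own pace and stop on an object; "grip_force" is the grip in N (left out, the last holds). Time passes only in rows, so rows that do not move let the fingers close. It gives the time, the measured TCP pose, the force, the opening and the grip force at its end, in the units of the state.
- status.get_state(): the state, without advancing time (a new reading comes with each control period).
- cams.snapshot(name): name is "scene" or "top" or "wrist"; returns the picture (480x640x3 uint8, red, green, blue); there is no depth.
- cams.camera_params(name): a dict with "vfov" (degrees; the focal length in pixels is half the picture's height over the tangent of half this angle, whatever the lens; pixels are square), "cx", "cy" (the principal point, pixels), "R" (3x3) and "t" (3): a world point X has camera coordinates R X + t; the wrist camera has in their place "tool_from_camera" (4x4, takes a point from camera to tool coordinates, whose origin is the TCP and whose axes are the flange's). Camera axes: x right, y down, z forward; pixel columns grow to the right and rows downward; lengths in m; the calibration is good to about 2 mm. A picture is of the moment at which its call begins: read the wrist's pose just before it. camera_params takes no time and is no camera call.
- r.finish_job(): hands the job in; it is judged then, once.
Trained networks look in the newest picture that a camera, given by its name, has taken for a name from the list of things; names that differ only in an ending like _2 or _b are one class to them, and where a whole thing is asked for, a point or a joint stands for the part that bears it (a point fixed in the world has none). Each returns a list of dicts, best first, with "score" (0 to 1); they miss things now and then, are a little off and sometimes report something else, mostly with a low value. They report only what shows in the picture. A call takes as long as a camera call. They do not tell look-alikes from the thing itself.
- finder.spot_in(camera, label): "at" ([x, y, z] in m, in the coordinates of the camera as it stood for that picture, good to about 4 mm: the middle of the surface that is visible of it).
- finder.regions_of(camera, label): "mask" (480x640 bool, what is visible of it).
The state is a dict: "clock": time; "q": joint angles; "qd": joint speeds; "joint_torque": joint torques, N m; "tool_pos": TCP position; "eef_rot": TCP orientation; "contact_force": force on the tool from outside, world axes, zero at the start; "moment": the same for the moment, N m; "opening": opening from 0.0 (shut) to 1.0 (fully open); "finger_force": force on a finger pad.
Only numpy, scipy, OpenCV 4.12 (cv2) and the standard library are available. Lean on these libraries where they do the work, as an engineer would, in place of code of your own. Each camera call takes 0.05 s, during which the arm holds its last target. There are 200 camera calls.

## Working session

There is one attempt and no reset: what is moved stays moved. The work goes in short steps, Python scripts to look and compute and a tool call to move; the robot and the scene stay as the last step left them, time stands still between calls to the robot, and variables do not carry over. Pictures are saved under pics/ and viewed, at most 10 in all, crops included, and the job is handed in when it is done.

Besides the shell and the picture viewer there is one more tool, called by a JSON object that holds its "method" and its "body". play_rows: Moves the arm, as the interface text tells. Its arguments: {"type":"object","properties":{"rows":{"type":"array","items":{"type":"array","items":{"type":"number"}}},"grip_force":{"type":"number"}},"required":["rows"]}

```bash
ls; mkdir -p pics; cat > h.py <<'E'
import numpy as np, cv2
from scipy.spatial.transform import Rotation as Ro
from plant import status, cams, r, finder
def cam(name, st=None):
    p=cams.camera_params(name); f=240/np.tan(np.radians(p['vfov'])/2)
    if 'R' in p: R=np.array(p['R']);t=np.array(p['t'])
    else:
        T=np.array(p['tool_from_camera']); Rw=Ro.from_quat(st['eef_rot']).as_matrix()
        Rc=Rw@T[:3,:3]; c=Rw@T[:3,3]+np.array(st['tool_pos']); R=Rc.T; t=-R@c
    return f,p['cx'],p['cy'],R,t
def toworld(C,x): return C[3].T@(np.array(x)-C[4])
def ray(C,u,v):
    d=C[3].T@np.array([(u-C[1])/C[0],(v-C[2])/C[0],1]); return -C[3].T@C[4],d
def atz(C,u,v,z):
    c,d=ray(C,u,v); return c+d*(z-c[2])/d[2]
def proj(C,X):
    x=C[3]@np.array(X)+C[4]; return C[0]*x[:2]/x[2]+np.array(C[1:3])
def snap(name,fn=None):
    st=status.get_state(); im=np.array(cams.snapshot(name)); C=cam(name,st)
    if fn: cv2.imwrite(fn,im[:,:,::-1])
    return im,C
E
python3 - <<'E'
from h import *
print(status.get_state(), r.grip_depth)
for n in ['scene','top','wrist']:
    im,C=snap(n,f'pics/{n}0.png'); print(n,C[:3],-C[3].T@C[4])
    for l in ['spice_grinder','lid_grip','lid_plug','slot_dot','orange_bar','pepper_jar','clay_cup','red_lid_jar']:
        try: print(l,[(round(d['score'],2),toworld(C,d['at']).round(3).tolist(),proj(C,toworld(C,d['at'])).round().tolist()) for d in finder.spot_in(n,l)[:4]])
        except Exception as e: print(l,e)
a=cv2.imread('pics/scene0.png');b=cv2.imread('pics/top0.png')
E
```

```text
pics
{'clock': 0.0, 'q': array([-1.18521064,  0.69000537, -0.19450764,  1.56632937,  0.15732398,
        0.90251078, -0.21508651]), 'qd': array([-2.36533707e-03, -1.13741145e-03,  4.51235600e-04,  1.32499499e-03,
       -5.43432524e-05, -4.06470531e-05, -7.50030075e-04]), 'joint_torque': array([-4.43881186e-05, -5.27575636e+01, -1.26675915e+00, -1.53437912e+01,
       -5.25832549e-02,  6.35696109e-03,  1.62667884e-04]), 'tool_pos': array([0.21527927, 0.58640845, 0.40390016]), 'eef_rot': array([ 1.74934976e-01,  9.84579550e-01, -9.25539376e-04, -8.50218186e-05]), 'contact_force': array([ 0.97168489, -0.43427963, -0.4069547 ]), 'moment': array([-0.02238418, -0.03021922,  0.04341565]), 'finger_force': 0.0, 'opening': 1.0028900337535325} 0.1473
scene (np.float64(604.6208349587203), 319.9953973231948, 243.1383561145962) [2.14470416 0.0715506  0.84547623]
spice_grinder [(0.93, [0.593, -0.149, 0.081], [270.0, 264.0])]
lid_grip [(0.9, [0.508, 0.108, 0.033], [358.0, 268.0]), (0.79, [0.654, 0.145, 0.039], [372.0, 290.0]), (0.66, [0.377, 0.129, 0.045], [365.0, 247.0])]
lid_plug [(0.78, [0.654, 
[... 796 characters left out ...]
72, [0.349, 0.122, 0.02], [275.0, 312.0])]
lid_plug [(0.91, [0.352, 0.125, 0.027], [274.0, 311.0]), (0.63, [0.626, 0.138, 0.019], [271.0, 195.0]), (0.6, [0.484, 0.105, 0.02], [283.0, 255.0])]
slot_dot [(0.79, [0.55, -0.158, 0.107], [399.0, 226.0])]
orange_bar [(0.88, [0.548, -0.155, 0.104], [398.0, 227.0])]
pepper_jar [(0.76, [0.686, 0.03, 0.1], [315.0, 164.0])]
clay_cup [(0.56, [0.672, -0.383, 0.041], [492.0, 176.0])]
red_lid_jar [(0.69, [0.55, 0.344, 0.088], [176.0, 224.0])]
wrist (np.float64(335.352516834533), 321.75961357853583, 237.1995813865079) [0.15071077 0.60985386 0.38476632]
spice_grinder []
lid_grip []
lid_plug []
slot_dot []
orange_bar []
pepper_jar []
clay_cup []
red_lid_jar []
```

```bash
python3 - <<'E'
import cv2,numpy as np
b=cv2.imread('pics/top0.png')
A=cv2.resize(b[160:350,240:320],None,fx=3.1,fy=3.1,interpolation=cv2.INTER_CUBIC)
B=cv2.resize(b[165:285,335:455],None,fx=4.5,fy=4.5,interpolation=cv2.INTER_CUBIC)
o=np.zeros((600,800,3),np.uint8);o[:A.shape[0],:A.shape[1]]=A;o[:B.shape[0],255:255+B.shape[1]]=B
cv2.imwrite('pics/crop1.png',o)
E
```

```text
(no output)
```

View pics/crop1.png

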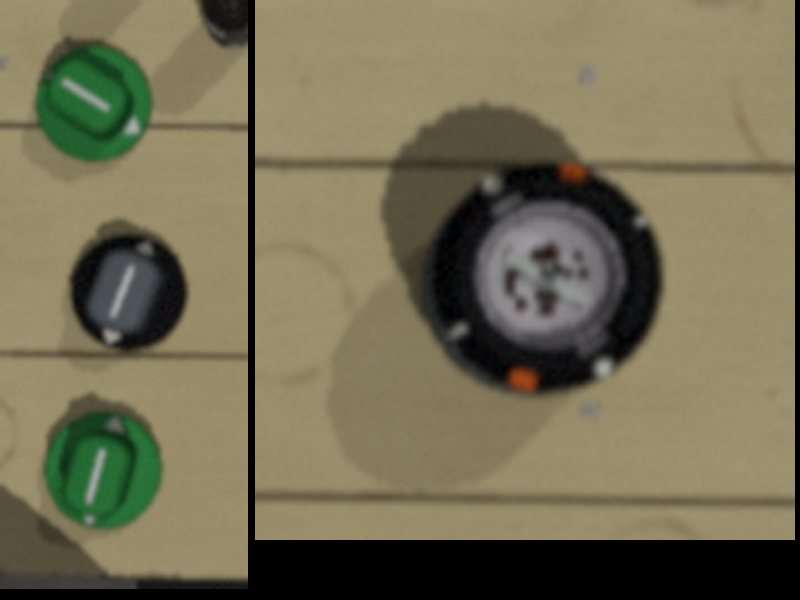

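View pics/scene0.png

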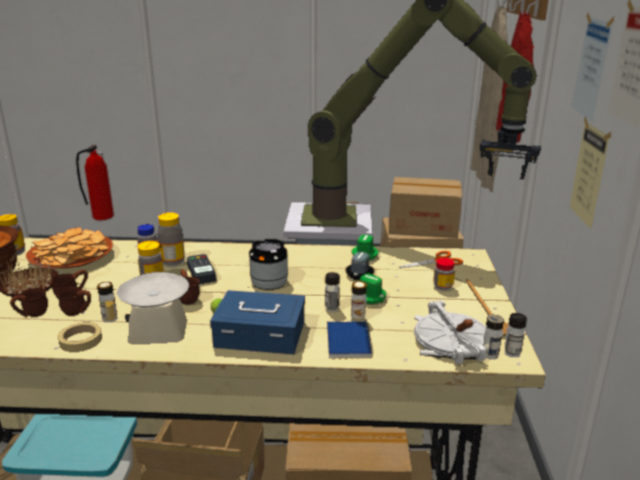

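```bash
cat >> h.py <<'E'
def blobs(im,box,kind,amin=2):
    x0,y0,x1,y1=box; s=im[y0:y1,x0:x1].astype(int)
    hi=s.max(2);lo=s.min(2)
    if kind=='w': w=np.clip(lo-WT,0,None)*((hi-lo)<45)
    else: w=np.clip(s[:,:,0]-s[:,:,2]-90,0,None)*(s[:,:,1]<s[:,:,0]*.65)
    n,l=cv2.connectedComponents((w>0).astype(np.uint8)); o=[]
    for i in range(1,n):
        m=l==i
        if m.sum()<amin: continue
        ys,xs=np.nonzero(m); ww=w[m]
        o.append((round((xs*ww).sum()/ww.sum()+x0,2),round((ys*ww).sum()/ww.sum()+y0,2),int(m.sum())))
    return o
WT=110
E
python3 - <<'E'
from h import *
import h
im=cv2.imread('pics/top0.png')[:,:,::-1]; C=cam('top')
for u,v,n in blobs(im,(370,195,428,255),'o'): print('o',u,v,n,atz(C,u,v,.105).round(4))
for u,v,n in blobs(im,(370,195,428,255),'w'): print('w',u,v,n,atz(C,u,v,.105).round(4))
for u,v,n in blobs(im,(264,237,300,273),'w'): print('lid',u,v,n,atz(C,u,v,.0675).round(4),atz(C,u,v,.0215).round(4))
im=cv2.imread('pics/scene0.png')[:,:,::-1]; C=cam('scene')
for u,v,n in blobs(im,(250,235,290,270),'w'): print('sw',u,v,n,atz(C,u,v,.105).round(4))
for u,v,n in blobs(im,(340,245,378,282),'w'): print('slid',u,v,n,atz(C,u,v,.0675).round(4),atz(C,u,v,.0215).round(4))
print(np.array(cams.camera_params('wrist')['tool_from_camera']).round(4))
st=status.get_state(); print(Ro.from_quat(st['eef_rot']).as_matrix().round(3))
E
```

```text
o 405.68 202.56 6 [ 0.6019 -0.1729  0.105 ]
o 394.09 248.88 17 [ 0.4988 -0.1478  0.105 ]
w 397.01 225.43 371 [ 0.5508 -0.154   0.105 ]
w 412.06 246.52 10 [ 0.5044 -0.1874  0.105 ]
w 409.2 254.0 2 [ 0.4878 -0.1812  0.105 ]
lid 278.99 253.48 47 [0.4864 0.1109 0.0675] [0.4872 0.1157 0.0215]
lid 275.36 267.92 10 [0.4533 0.1188 0.0675] [0.4529 0.1238 0.0215]
sw 265.87 236.21 128 [ 0.4491 -0.1781  0.105 ]
sw 272.02 248.93 65 [ 0.5412 -0.1476  0.105 ]
sw 251.06 254.0 2 [ 0.5797 -0.2035  0.105 ]
sw 275.46 257.46 4 [ 0.5985 -0.1307  0.105 ]
slid 359.19 255.48 63 [0.4909 0.1093 0.0675] [0.3932 0.1116 0.0215]
[[-0.000e+00 -9.634e-01 -2.681e-01  6.860e-02]
 [ 1.000e+00 -4.000e-04  1.500e-03 -6.000e-04]
 [-1.600e-03 -2.681e-01  9.634e-01  2.000e-02]
 [ 0.000e+00  0.000e+00  0.000e+00  1.000e+00]]
[[-0.939  0.345  0.   ]
 [ 0.345  0.939  0.   ]
 [-0.     0.    -1.   ]]
```

The black and grey lid at top-image (283,255) is the one meant. The two green ones at (273,196) and (275,312) are look-alikes. In crop1 the real lid has two white pointers and a white line at a heading of about -21°. The grinder axis is near (0.550,-0.160), and its slot axis is at a heading of about +31°. Next I move above the lid.

{"method": "play_rows", "body": {"rows": [[100,-0.045,-0.038,-0.01,0,0,0],[100,-0.045,-0.038,-0.01,0,0,0],[100,-0.045,-0.038,0,0,0,0],[100,-0.045,-0.038,0,0,0,0],[100,-0.045,-0.038,0,0,0,0],[100,-0.045,-0.038,0,0,0,0],[100,-0.045,-0.038,0.01,0,0,0],[100,-0.045,-0.038,0.01,0,0,0]]}}

```text
clock: 2.35
tool_pos: [0.4495, 0.1757, 0.4049]
eef_rot: [0.175, 0.985, 0.001, 0.001]
contact_force: [2.0, 0.4, -0.5]
opening: 1.002
finger_force: 0.0
```

{"method": "play_rows", "body": {"rows": [[100,-0.03,-0.024,0.02,0,0,0],[100,-0.028,-0.024,0.03,0,0,0],[100,0,0,0.03,0,0,0],[100,0,0,0,0,0,0],[100,0,0,0,0,0,0]]}}

```text
clock: 2.98
tool_pos: [0.4866, 0.113, 0.3256]
eef_rot: [0.174, 0.985, 0.001, 0.0]
contact_force: [0.7, 0.0, 1.2]
opening: 0.997
finger_force: 0.0
```

```bash
cat > m.py <<'E'
from h import *
def wr(fn):
    st=status.get_state(); im,C=snap('wrist',fn)
    print('q',st['q'].round(3),'t',st['clock'],'p',st['tool_pos'].round(4)); M=Ro.from_quat(st['eef_rot']).as_matrix(); print('head x',np.degrees(np.arctan2(M[1,0],M[0,0])).round(2),'z',M[:,2].round(4))
    return im,C
E
python3 - <<'E'
from m import *
im,C=wr('pics/w1.png')
for d in finder.spot_in('wrist','lid_grip')[:3]: X=toworld(C,d['at']); print(d['score'],X.round(4),proj(C,X))
for u,v,n in blobs(im,(0,0,640,480),'w',8): print(u,v,n,atz(C,u,v,.0675).round(4),atz(C,u,v,.0215).round(4))
E
```

```text
q [-0.197  0.657 -0.198  2.017  0.257  0.489  0.638] t 2.975 p [0.4866 0.113  0.3256]
head x 159.91 z [ 1.1e-03  8.0e-04 -1.0e+00]
0.87 [0.48   0.1111 0.0595] [316.21223047 230.06723168]
0.8 [0.6263 0.141  0.0678] [410.53291629 379.81114045]
0.64 [0.3577 0.1259 0.0634] [272.026435    52.74029986]
322.78 8.83 28 [0.3469 0.1649 0.0675] [0.3324 0.1705 0.0215]
506.04 39.51 3188 [0.4027 0.2682 0.0675] [0.3989 0.2937 0.0215]
602.64 4.03 9 [0.4038 0.3284 0.0675] [0.4003 0.3655 0.0215]
269.4 14.2 8 [0.3383 0.1327 0.0675] [0.3221 0.1321 0.0215]
85.9 19.09 21 [0.3016 0.0244 0.0675] [0.2784 0.0028 0.0215]
270.58 23.92 9 [0.3435 0.1314 0.0675] [0.3283 0.1305 0.0215]
63.66 28.93 12 [0.3016 0.0085 0.0675] [ 0.2783 -0.0161  0.0215]
270.89 30.53 14 [0.3469 0.1302 0.0675] [0.3324 0.129  0.0215]
273.18 45.65 11 [0.3553 0.1283 0.0675] [0.3424 0.1268 0.0215]
274.05 53.6 12 [0.3597 0.1271 0.0675] [0.3477 0.1253 0.0215]
274.67 60.0 11 [0.3633 0.1261 0.0675] [0.3519 0.1241 0.0215]
403.26 76.06 147 [0.4007 0.201  0.0675] [0.3966 0.2135 0.0215]
548.36 79.68 12 [0.4353 0.2894 0.0675] [0.4378 0.319  0.0215]
49
[... 1711 characters left out ...]
]
250.22 332.0 26 [0.5388 0.0331 0.0675] [0.5614 0.0132 0.0215]
273.86 332.0 12 [0.5453 0.0509 0.0675] [0.5692 0.0344 0.0215]
231.28 368.13 53 [0.5644 0.0051 0.0675] [ 0.5919 -0.0202  0.0215]
292.7 368.0 56 [0.5818 0.0527 0.0675] [0.6126 0.0366 0.0215]
361.31 374.09 11 [0.607  0.1041 0.0675] [0.6427 0.098  0.0215]
401.74 383.07 234 [0.6271 0.1332 0.0675] [0.6667 0.1327 0.0215]
188.16 398.04 10 [ 0.5788 -0.0415  0.0675] [ 0.6091 -0.0758  0.0215]
434.22 402.27 13 [0.6553 0.1538 0.0675] [0.7004 0.1572 0.0215]
317.17 403.61 26 [0.622  0.0594 0.0675] [0.6607 0.0446 0.0215]
447.17 404.71 14 [0.6616 0.1636 0.0675] [0.7079 0.1689 0.0215]
410.17 405.12 37 [0.6511 0.1337 0.0675] [0.6953 0.1332 0.0215]
```

View pics/w1.png

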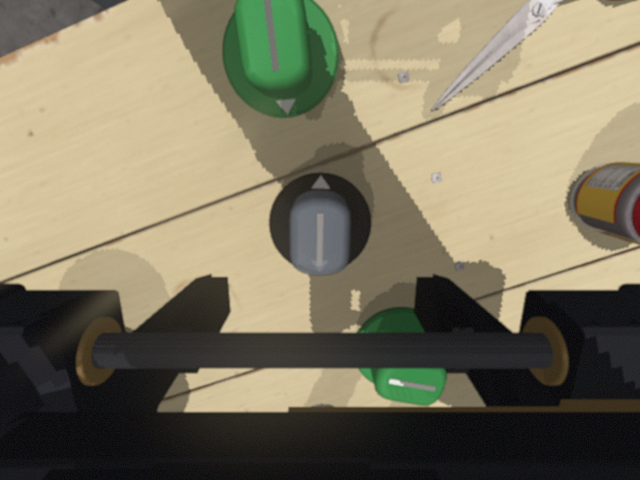

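```bash
python3 - <<'E'
from h import *
st=status.get_state();C=cam('wrist',st);T=cam('top')
im=cv2.imread('pics/w1.png').astype(int)
for v in range(176,275,4):
    row=im[v,300:342]; lo=row.min(1); b=np.median(lo); w=np.clip(lo-b-18,0,None); 
    print(v,(w>0).sum(), (np.arange(300,342)*w).sum()/max(w.sum(),1) if w.sum() else None, end=' | ')
print()
a1=ray(C,320,241);a2=ray(T,279.35,254.0)
def tri(a,b):
    A=np.array([a[1],-b[1]]).T; s=np.linalg.lstsq(A,b[0]-a[0],rcond=None)[0]; p=a[0]+s[0]*a[1];q=b[0]+s[1]*b[1]; return (p+q)/2,np.linalg.norm(p-q)
print(tri(a1,a2))
for v,z in((215,.0675),(241,.0675),(268,.0675),(178,.0215),(188,.0215)): print(v,atz(C,320,v,z).round(4))
print(tri(ray(C,321,182),ray(T,240+111/3.1,160+338/3.1)))
E
```

```text
176 7 323.5964912280702 | 180 10 320.3977011494253 | 184 15 320.17201365187714 | 188 18 321.1112440191388 | 192 0 None | 196 0 None | 200 0 None | 204 0 None | 208 0 None | 212 0 None | 216 6 319.61764705882354 | 220 6 319.6587301587302 | 224 6 319.7 | 228 6 319.537037037037 | 232 6 319.5081967213115 | 236 6 319.36842105263156 | 240 6 319.359375 | 244 6 319.12280701754383 | 248 6 319.1020408163265 | 252 5 319.0210526315789 | 256 5 319.05825242718447 | 260 5 319.06060606060606 | 264 7 318.8888888888889 | 268 1 320.0 | 272 2 300.30434782608694 | 
(array([0.48601585, 0.11089277, 0.069508  ]), np.float64(0.0025249982530518903))
215 [0.469  0.1184 0.0675]
241 [0.4874 0.1117 0.0675]
268 [0.5074 0.1043 0.0675]
178 [0.4483 0.1259 0.0215]
188 [0.4561 0.1231 0.0215]
(array([0.45129301, 0.1243971 , 0.01429285]), np.float64(0.002948416200743688))
```

In w1 the lid shows at about (320,241) with its white line vertical, so the tool is aligned with it. The triangulated top is at 0.0695 m against 0.0675 m expected, and the centre is (0.487,0.111). I descend and grip.

{"method": "play_rows", "body": {"rows": [[100,-0.001,-0.0015,0.03,0,0,0.8],[100,0,0,0.03,0,0,0],[100,0,0,0.03,0,0,0],[100,0,0,0.025,0,0,0],[100,0,0,0.0165,0,0,0],[100,0,0,0,0,0,0],[30,0,0,0,0,0,0],[30,0,0,0,0,0,0]], "grip_force": 35}}

```text
clock: 4.08
tool_pos: [0.4872, 0.1106, 0.1941]
eef_rot: [0.182, 0.983, 0.0, 0.001]
contact_force: [-0.0, 0.4, -0.2]
opening: 0.796
finger_force: 0.0
```

{"method": "play_rows", "body": {"rows": [[0,0,0,0,0,0,0],[0,0,0,0,0,0,0],[0,0,0,0,0,0,0],[0,0,0,0,0,0,0]]}}

```text
clock: 4.58
tool_pos: [0.487, 0.1106, 0.1934]
eef_rot: [0.182, 0.983, 0.0, 0.0]
contact_force: [0.5, -0.2, 3.8]
opening: 0.516
finger_force: 35.0
```

{"method": "play_rows", "body": {"rows": [[0,0,0,-0.02,0,0,0],[0,0,0,-0.045,0,0,0],[0,0,0,-0.055,0,0,0],[0,-0.012,-0.007,-0.05,0,0,0],[0,-0.045,-0.031,-0.02,0,0,0],[0,-0.05,-0.035,0,0,0,0],[0,-0.05,-0.035,0,0,0,0],[0,-0.04,-0.03,0,0,0,0]]}}

```text
clock: 5.58
tool_pos: [0.6221, -0.0916, 0.3827]
eef_rot: [0.183, 0.983, -0.0, -0.0]
contact_force: [1.0, 0.4, -1.2]
opening: 0.516
finger_force: 35.0
```

{"method": "play_rows", "body": {"rows": [[0,-0.02,-0.014,0,0,0,0],[0,0,0,0,0,0,-9],[0,0,0,0,0,0,-10],[0,0,0,0,0,0,-10],[0,0,0,0,0,0,-10],[0,0,0,0,0,0,-8],[0,0,0,0,0,0,-5],[0,0,0,0,0,0,0]]}}

```text
clock: 6.58
tool_pos: [0.6348, -0.1094, 0.3824]
eef_rot: [-0.267, 0.964, 0.0, -0.001]
contact_force: [0.5, 0.3, -1.0]
opening: 0.516
finger_force: 35.0
```

{"method": "play_rows", "body": {"rows": [[0,0,0,0,0,0,0],[0,0,0,0,0,0,0]]}}

```text
clock: 6.82
tool_pos: [0.6351, -0.109, 0.3831]
eef_rot: [-0.267, 0.964, -0.0, -0.0]
contact_force: [-1.0, -0.3, -1.6]
opening: 0.518
finger_force: 35.0
```

```bash
python3 - <<'E'
from m import *
im,C=wr('pics/w2.png')
for l in ['orange_bar','slot_dot']:
  for d in finder.spot_in('wrist',l)[:3]: X=toworld(C,d['at']); print(l,d['score'],X.round(4),proj(C,X))
for u,v,n in blobs(im,(0,0,640,480),'o',8): print('o',u,v,n,atz(C,u,v,.105).round(4))
E
```

```text
q [ 0.379  0.781 -0.537  1.514  0.451  0.973  1.824] t 6.825 p [ 0.6351 -0.109   0.3831]
head x -148.99 z [-3.e-04 -1.e-04 -1.e+00]
slot_dot 0.88 [ 0.545  -0.1615  0.106 ] [324.01219136  92.18988687]
o 379.51 38.91 89 [ 0.4963 -0.1465  0.105 ]
o 6.0 43.15 9 [ 0.6308 -0.3651  0.105 ]
o 273.57 154.45 162 [ 0.6012 -0.1716  0.105 ]
```

View pics/w2.png

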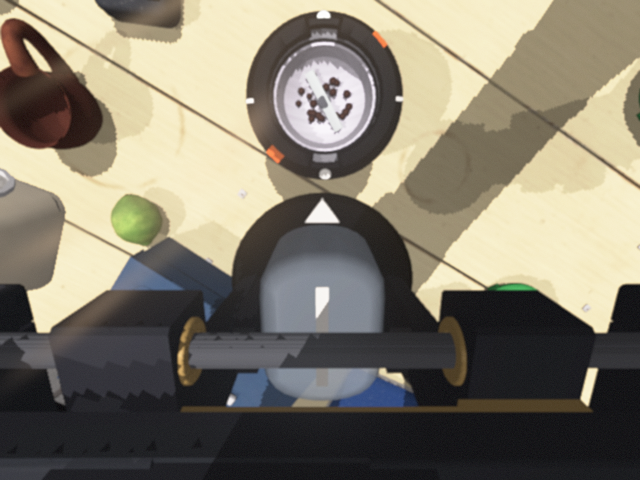

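```bash
python3 - <<'E'
from h import *
import h
h.WT=150
st=status.get_state();C=cam('wrist',st);T=cam('top')
im=cv2.imread('pics/w2.png')[:,:,::-1]
P={}
for n,b,k in (('dA',(312,5,336,23),'w'),('dB',(314,166,336,182),'w'),('lA',(244,95,258,106),'w'),('lB',(393,93,406,105),'w'),('oA',(365,25,395,50),'o'),('oB',(260,140,290,170),'o'),('ptr',(300,195,344,225),'w'),('line',(310,284,336,320),'w')):
    o=sorted(blobs(im,b,k,2),key=lambda x:-x[2])[:2]; print(n,o); u,v,_=o[0]; P[n]=atz(C,u,v,.105); print(P[n].round(4))
for a,b in(('dA','dB'),('lA','lB'),('oA','oB')):
    d=P[b]-P[a]; print(a,((P[a]+P[b])/2).round(4),np.linalg.norm(d).round(4),np.degrees(np.arctan2(d[1],d[0])).round(2))
def tri(a,b):
    A=np.array([a[1],-b[1]]).T; s=np.linalg.lstsq(A,b[0]-a[0],rcond=None)[0]; p=a[0]+s[0]*a[1];q=b[0]+s[1]*b[1]; return ((p+q)/2).round(4),np.linalg.norm(p-q).round(4)
print(tri(ray(C,379.51,38.91),ray(T,394.09,248.88)),tri(ray(C,273.57,154.45),ray(T,405.68,202.56)))
# lid in hand
Rw=Ro.from_quat(st['eef_rot']).as_matrix()
for v in (202,208,214,218,222,290,295,300,305):
    row=im[v,296:350].min(1).astype(int);w=np.clip(row-150,0,None);
    if w.sum():
        u=(np.arange(296,350)*w).sum()/w.sum(); zt=.148+.023 if v<240 else .148-.023
        print(v,(w>0).sum(),u.round(2),(Rw.T@(atz(C,u,v,st['tool_pos'][2]-zt)-st['tool_pos'])).round(4))
E
```

```text
dA [(np.float64(323.06), np.float64(13.9), 106), (np.float64(314.51), np.float64(6.78), 22)]
[ 0.5035 -0.1874  0.105 ]
dB [(np.float64(325.03), np.float64(175.24), 87)]
[ 0.5947 -0.1307  0.105 ]
lA [(np.float64(249.1), np.float64(100.46), 49)]
[ 0.5774 -0.2048  0.105 ]
lB [(np.float64(399.26), np.float64(98.39), 36)]
[ 0.5207 -0.1133  0.105 ]
oA [(np.float64(379.51), np.float64(38.91), 89)]
[ 0.4964 -0.1465  0.105 ]
oB [(np.float64(273.57), np.float64(154.45), 162)]
[ 0.6014 -0.1716  0.105 ]
ptr [(np.float64(321.78), np.float64(214.17), 453)]
[ 0.6218 -0.1173  0.105 ]
line [(np.float64(320.89), np.float64(298.79), 379)]
[ 0.6844 -0.0805  0.105 ]
dA [ 0.5491 -0.1591  0.105 ] 0.1074 31.89
lA [ 0.5491 -0.1591  0.105 ] 0.1077 121.77
oA [ 0.5489 -0.1591  0.105 ] 0.108 -13.47
(array([ 0.4987, -0.1467,  0.1126]), np.float64(0.0005)) (array([ 0.597 , -0.1672,  0.149 ]), np.float64(0.0002))
202 6 321.77 [ 0.0435 -0.0003  0.171 ]
208 15 321.86 [ 0.0408 -0.0003  0.171 ]
214 24 321.74 [ 0.038  -0.0003  0.171 ]
218 30 321.73 [ 0.0361 -0.0003  0.171 ]
222 33 321.81 [ 0.0342 -0.0003  0.171 ]
290 15 321.8 [ 0.0211 -0.0003  0.125 ]
295 15 321.82 [ 0.0193 -0.0003  0.125 ]
300 15 321.59 [ 0.0174 -0.0004  0.125 ]
305 12 320.04 [ 0.0155 -0.0009  0.125 ]
```

w2 shows the grinder with dots at (323,14) and (325,175) and orange bars at (380,39) and (274,154). The lid pointer in the hand is at (322,212). The axis comes out at about (0.5495,-0.159) with a slot heading of 31.8°. I move over it.

{"method": "play_rows", "body": {"rows": [[0,0.02,0.0016,0,0,0,-0.7],[0,0.03,0,0,0,0,0],[0,0.03,0,0,0,0,0],[0,0.018,0,0.015,0,0,0],[0,0,0,0.03,0,0,0],[0,0,0,0.013,0,0,0],[0,0,0,0,0,0,0],[0,0,0,0,0,0,0]]}}

```text
clock: 7.98
tool_pos: [0.5515, -0.1587, 0.326]
eef_rot: [-0.274, 0.962, -0.0, 0.001]
contact_force: [0.6, 0.0, -0.8]
opening: 0.515
finger_force: 35.0
```

```bash
python3 - <<'E'
from m import *
im,C=wr('pics/w3.png')
s,_=snap('scene','pics/s3.png')
a=cv2.resize(im[130:400,180:460],None,fx=1.43,fy=1.43)
b=cv2.resize(s[200:300,225:325],None,fx=3.9,fy=3.9,interpolation=cv2.INTER_CUBIC)
o=np.zeros((400,800,3),np.uint8);o[:386,:400]=a[:386,:400];o[:390,405:795]=b
cv2.imwrite('pics/c3.png',o[:,:,::-1]); print(status.get_state()['contact_force'])
E
```

```text
q [ 0.492  0.766 -0.506  1.789  0.531  0.724  1.824] t 7.975 p [ 0.5515 -0.1587  0.326 ]
head x -148.23 z [ 1.7e-03  1.0e-04 -1.0e+00]
[-0.9243003   0.61705586 -0.41952938]
```

View pics/c3.png

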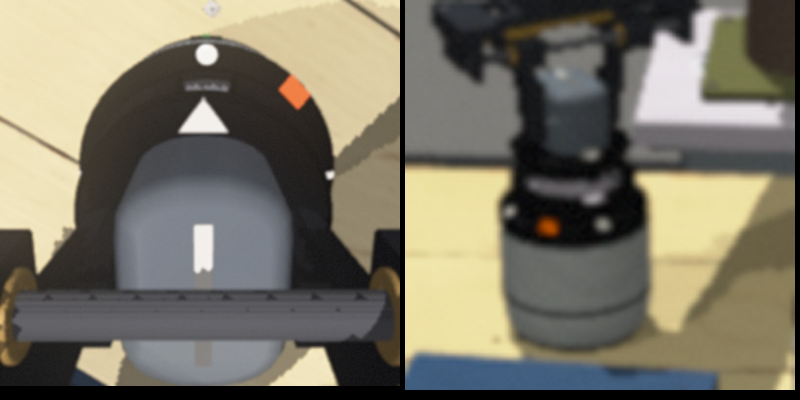

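```bash
python3 - <<'E'
from h import *
import h
h.WT=170
st=status.get_state();C=cam('wrist',st);Rw=Ro.from_quat(st['eef_rot']).as_matrix()
im=cv2.imread('pics/w3.png')[:,:,::-1]
def box(a,b,c,d): return tuple(int(x) for x in (180+a/1.43,130+b/1.43,180+c/1.43,130+d/1.43))
for n,b,k in(('dot',box(190,40,222,68),'w'),('line',box(318,163,345,188),'w'),('or',box(270,65,320,118),'o'),('ptr',box(170,92,240,140),'w'),('top',box(185,215,222,275),'w')):
    for u,v,m in blobs(im,b,k,8):
        z={'ptr':st['tool_pos'][2]-.171,'top':st['tool_pos'][2]-.125}.get(n,.105)
        X=atz(C,u,v,z); print(n,u,v,m,X.round(4),'tool',(Rw.T@(X-st['tool_pos'])).round(4))
E
```

```text
dot 324.08 167.48 170 [ 0.504  -0.1871  0.105 ] tool [0.0555 0.0011 0.221 ]
line 410.6 252.0 19 [ 0.5197 -0.1131  0.105 ] tool [0.0032 0.0557 0.221 ]
or 385.54 194.03 289 [ 0.4979 -0.1475  0.105 ] tool [0.0399 0.0381 0.221 ]
ptr 321.79 214.11 427 [ 0.5196 -0.179   0.1551] tool [ 0.0379 -0.0003  0.1709]
top 321.71 302.59 454 [ 0.5379 -0.1678  0.2011] tool [ 0.0164 -0.0003  0.125 ]
```

{"method": "play_rows", "body": {"rows": [[0,0.001,0.0012,0.003,0,0,-0.5],[0,0,0,0.004,0,0,0],[0,0,0,0.003,0,0,0],[0,0,0,0.003,0,0,0],[0,0,0,0,0,0,0]]}}

```text
clock: 8.7
tool_pos: [0.5494, -0.1585, 0.3119]
eef_rot: [-0.278, 0.961, 0.0, -0.0]
contact_force: [0.7, 0.2, -0.9]
opening: 0.522
finger_force: 35.0
```

Lugs are 5 mm below the rim with no contact force, so they are in the slots. I continue down.

{"method": "play_rows", "body": {"rows": [[0,0,0,0.003,0,0,0],[0,0,0,0.003,0,0,0],[0,0,0,0.002,0,0,0],[0,0,0,0,0,0,0],[0,0,0,0,0,0,0]]}}

```text
clock: 9.32
tool_pos: [0.5494, -0.1585, 0.3042]
eef_rot: [-0.278, 0.961, 0.0, 0.0]
contact_force: [0.4, -0.2, -0.9]
opening: 0.516
finger_force: 35.0
```

{"method": "play_rows", "body": {"rows": [[0,0,0,0.001,0,0,0],[0,0,0,0.001,0,0,0],[0,0,0,0,0,0,0]]}}

```text
clock: 9.7
tool_pos: [0.5494, -0.1584, 0.3039]
eef_rot: [-0.278, 0.961, -0.001, 0.0]
contact_force: [-3.5, -0.6, 12.9]
opening: 0.515
finger_force: 35.0
```

{"method": "play_rows", "body": {"rows": [[0,0,0,-0.0005,0,0,4],[0,0,0,0,0,0,6],[0,0,0,0,0,0,6],[0,0,0,0,0,0,6],[0,0,0,0,0,0,6],[0,0,0,0,0,0,6],[0,0,0,0,0,0,6],[0,0,0,0,0,0,0]]}}

```text
clock: 10.7
tool_pos: [0.5497, -0.1586, 0.304]
eef_rot: [0.068, 0.998, -0.001, 0.001]
contact_force: [-1.6, -1.2, 8.0]
opening: 0.518
finger_force: 35.0
```

```bash
python3 - <<'E'
from m import *
im,C=wr('pics/w4.png')
st=status.get_state(); print(st['contact_force'],st['moment'])
cv2.imwrite('pics/c4.png',cv2.resize(im[130:400,180:460],None,fx=2,fy=2)[:,:,::-1])
E
```

```text
q [ 0.37   0.768 -0.291  1.816  0.358  0.608  1.295] t 10.7 p [ 0.5497 -0.1586  0.304 ]
head x 172.21 z [ 0.0015 -0.0011 -1.    ]
[-1.72345184 -1.04150973  7.19295802] [0.13992836 0.3943126  0.00226142]
```

View pics/c4.png

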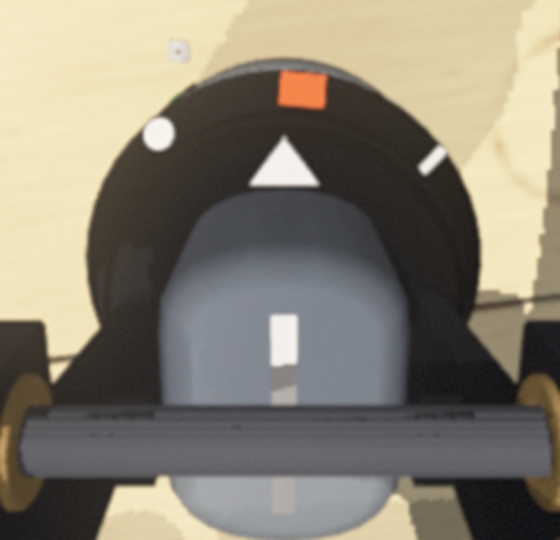

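c4 shows the pointer at (284,150), about 5° short of the orange bar at (302,89). I turn 5° more.

{"method": "play_rows", "body": {"rows": [[0,0,0,0,0,0,3],[0,0,0,0,0,0,2.3],[0,0,0,0,0,0,0],[0,0,0,0,0,0,0],[0,0,0,0,0,0,0],[0,0,0,0,0,0,0]]}}

```text
clock: 11.5
tool_pos: [0.5496, -0.1587, 0.3039]
eef_rot: [0.114, 0.994, -0.0, 0.001]
contact_force: [-2.4, 0.1, 8.4]
opening: 0.514
finger_force: 35.0
```

```bash
python3 - <<'E'
from m import *
im,C=wr('pics/w5.png')
st=status.get_state(); print(st['contact_force'],st['moment'],st['finger_force'])
a=cv2.resize(im[130:400,180:460],None,fx=1.43,fy=1.43)
s,_=snap('scene'); b=cv2.resize(s[200:300,225:325],None,fx=3.9,fy=3.9,interpolation=cv2.INTER_CUBIC)
o=np.zeros((400,800,3),np.uint8);o[:386,:400]=a[:386,:400];o[:390,405:795]=b
cv2.imwrite('pics/c5.png',o[:,:,::-1])
E
```

```text
q [ 0.356  0.766 -0.266  1.817  0.329  0.601  1.23 ] t 11.5 p [ 0.5496 -0.1587  0.3039]
head x 166.94 z [ 1.4e-03 -8.0e-04 -1.0e+00]
[-1.33852986 -0.54374297  7.99624522] [0.07808414 0.37907782 0.05705308] 35.007179339881986
```

View pics/c5.png

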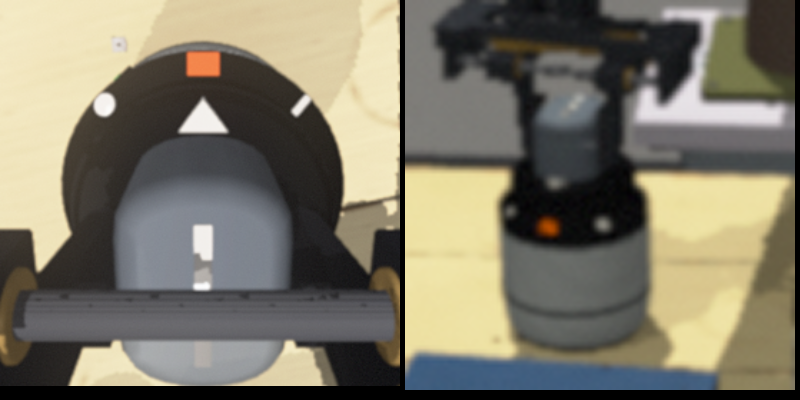

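c5 shows the pointer at (203,100) right under the orange bar at (203,64). The lid is seated flush and still gripped at 35 N, so I hand in.

```bash
python3 -c "
from plant import r
print(r.finish_job())"
```

```text
the job is handed in; nothing more can be done
None
```

I handed the job in at about 11.5 s with the lid home in the collar, its pointers at the orange bars and the fingers still holding it at 35 N; the judge returned no verdict.

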